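Fold down the check-in flags along a tube carousel segment

TASK

The tubes on the white carousel segment have been checked in: with the gripper shut, run the fingertips lightly along the curved row of green flags towards the red one, folding each green flag flat in turn, and leave the red flag standing. Do not grip, lift or shove the segment along the bench, and leave the jar, tray and tube rack beside it alone.

Things in the scene. Friction and masses are not known exactly. Their poses are not given: they have to be found in the camera images.
- segment: white curved carousel segment, loose on rubber feet, 0.9 kg (5 to 9 N sideways slides it): ring sector, radius 130 to 225 mm, 0.8 rad either side of its middle, flat top 30 mm high. Six fixed orange-capped tubes, 80 mm high, on its inner arc (radius 145 mm), flags on the outer arc (radius 200 mm). Origin: on the table under the flag arc's middle; arc centre at its x = -200 mm; z up
- flag1_foot (a point): foot of green flag 1 of 5 (1 is the farthest along the row from the red flag), on the segment's top face, on the flag arc. Feet 40 mm apart along the arc. The flag is a stiff plate 24 mm wide across the arc, 3 mm thick, 30 mm long, hinged 2 mm above the foot; it folds only along the arc, towards the red flag
- flag1 (a joint): hinge of green flag 1: 0 = upright, 1.54 = flat on the segment, lying towards the red flag. A stiff hinge that stays where it is left, turns with about 0.1 N at the tip (far more close to the hinge) and yields towards the red flag only
- flag2_foot (a point): foot of green flag 2 of 5 (1 is the farthest along the row from the red flag), on the segment's top face, on the flag arc. Feet 40 mm apart along the arc. The flag is a stiff plate 24 mm wide across the arc, 3 mm thick, 30 mm long, hinged 2 mm above the foot; it folds only along the arc, towards the red flag
- flag2 (a joint): hinge of green flag 2: 0 = upright, 1.54 = flat on the segment, lying towards the red flag. A stiff hinge that stays where it is left, turns with about 0.1 N at the tip (far more close to the hinge) and yields towards the red flag only
- flag3_foot (a point): foot of green flag 3 of 5 (1 is the farthest along the row from the red flag), on the segment's top face, on the flag arc. Feet 40 mm apart along the arc. The flag is a stiff plate 24 mm wide across the arc, 3 mm thick, 30 mm long, hinged 2 mm above the foot; it folds only along the arc, towards the red flag
- flag3 (a joint): hinge of green flag 3: 0 = upright, 1.54 = flat on the segment, lying towards the red flag. A stiff hinge that stays where it is left, turns with about 0.1 N at the tip (far more close to the hinge) and yields towards the red flag only
- flag4_foot (a point): foot of green flag 4 of 5 (1 is the farthest along the row from the red flag), on the segment's top face, on the flag arc. Feet 40 mm apart along the arc. The flag is a stiff plate 24 mm wide across the arc, 3 mm thick, 30 mm long, hinged 2 mm above the foot; it folds only along the arc, towards the red flag
- flag4 (a joint): hinge of green flag 4: 0 = upright, 1.54 = flat on the segment, lying towards the red flag. A stiff hinge that stays where it is left, turns with about 0.1 N at the tip (far more close to the hinge) and yields towards the red flag only
- flag5_foot (a point): foot of green flag 5 of 5 (1 is the farthest along the row from the red flag), on the segment's top face, on the flag arc. Feet 40 mm apart along the arc. The flag is a stiff plate 24 mm wide across the arc, 3 mm thick, 30 mm long, hinged 2 mm above the foot; it folds only along the arc, towards the red flag
- flag5 (a joint): hinge of green flag 5: 0 = upright, 1.54 = flat on the segment, lying towards the red flag. A stiff hinge that stays where it is left, turns with about 0.1 N at the tip (far more close to the hinge) and yields towards the red flag only
- red_flag_foot (a point): foot of the red flag, same shape and hinge as the green ones, 72 mm along the arc beyond green flag 5
- red_flag (a joint): hinge of the red flag: 0 = upright, 1.54 = flat
- jar: a small closed jar with a red cap, 54 mm across, 65 mm tall, loose; origin at the centre of its underside
- cap_tray: a white open tray 85 x 70 mm, 35 mm tall, with orange caps in it, loose; origin at the centre of its underside
- tube_rack: a grey block 40 x 85 mm, 40 mm tall, with three orange-capped tubes rising to 79 mm, loose; origin at the centre of its underside

How it is judged (in metres and radians):
On the way, in this order (a step that is already met when the one before it is completed fails the run):
1. green flag 1 is folded flat (within about 17 degrees), in turn (value of joint flag1 above 1.27 rad), for 0.03 s.
2. green flag 2 is folded flat (within about 17 degrees), in turn (value of joint flag2 above 1.27 rad), for 0.03 s.
3. green flag 3 is folded flat (within about 17 degrees), in turn (value of joint flag3 above 1.27 rad), for 0.03 s.
4. green flag 4 is folded flat (within about 17 degrees), in turn (value of joint flag4 above 1.27 rad), for 0.03 s.
5. green flag 5 is folded flat (within about 17 degrees), in turn (value of joint flag5 above 1.27 rad), for 0.03 s.
At the end, for the whole second after the job is handed in: All five green flags lie flat (hinge above 1.27 rad, within about 17 degrees of flat), the red flag still stands (below 0.35 rad), the segment rests within 25 mm of where it began, and jar, tray and tube rack are within 15 mm of where they began (value of joint each of flag1, flag2, flag3, flag4, flag5 above 1.27 rad and value of joint red_flag below 0.35 rad and distance of segment from where it was at the start of the episode below 0.025 m and angle between segment's own z axis and vertical below 0.05 rad and linear speed of segment below 0.01 m/s and distance of each of jar, cap_tray, tube_rack from where it was at the start of the episode below 0.015 m); the robot touches nothing.
It fails at once if the red flag is folded (past 0.5 rad) (value of joint red_flag above 0.5 rad).
It fails at once if the segment is lifted or tipped (12 mm, 0.1 rad) or shoved more than 30 mm (height (world z) of segment above 0.012 m or angle between segment's own z axis and vertical above 0.1 rad or distance of segment from where it was at the start of the episode above 0.03 m).
It fails at once if the fingers press on the segment or a flag with more than 30 N (contact force between the fingers and segment above 30 N).
It fails at once if jar, tray or tube rack is moved more than 20 mm (distance of any of jar, cap_tray, tube_rack from where it was at the start of the episode above 0.02 m).
It also fails if it takes over 42 s, if anything falls off the work surface, if the arm or the gripper's body presses on something with over 40 N, if the wrist force passes 120 N, or if a joint passes its speed limit or range.

ROBOT

A 6-joint arm with a two-finger parallel gripper is mounted at the origin on the work surface. World frame = base frame: x ahead of the robot, y to its left, z up, the work surface at z = 0. Lengths are in m, angles in degrees, forces in N, time in s.
With the tool pointing down it reaches from about 0.35 to 0.875 m from the base axis. Payload 4.2 kg.
Tool frame: the origin (TCP) lies between the finger pads; the fingertips stand 19 mm ahead of it and the grasp point (between the pads) is the TCP; z points along the fingers, y is the line along which they close (so a half turn about z gives the same grasp; the last joint's range is limited). The gripper opens to 87 mm and grips with 3 to 60 N. Pads are 19 mm wide; open, the fingers measure 117 mm over their backs; the gripper's body (75 mm by 190 mm) begins 51 mm behind the grasp point.
Start: joints at [91.65, 22.042, 0.453, 0, -68.411, -14.817], TCP at [0.142, 0.609, 0.242] pointing down, gripper open.
Joint ranges: [-179.83, 179.83], [-69.29, 118.12], [-61.27, 80.66], [-181.25, 117.63], [-171.15, -9.14], [-177.46, 177.46]. Speed limits (degrees/s): [159.86, 159.86, 180, 180, 180, 180].

INTERFACE

Orientations are given as a 3x3 rotation matrix whose columns are the frame's x, y, z axes.
In Python, from station import r gives the robot as it stands.
- The arm moves only by the tool drive_tool, never from a script. Its argument "steps" is one flat list of numbers, 7 for each row, row after row: the turn, a rotation vector about the tool's x, y, z in rad, then the shift along the tool's x, y, z in m, then the opening, from 0 (shut) to 1 (fully open). A call has 1 to 10 rows; each row shifts and turns the commanded pose from where the row before left it, along the tool's axes as they then stand; what a row does not reach is not made up. A row lasts 1/12 s, in which the tool goes at most 41.7 mm and 7.16 degrees, less where a joint would pass 70% of its speed; a pose out of reach is approached as far as the arm can. A call is refused whole if a number of a shift passes 0.0417 or a number of a turn 0.125, either way. A call with a gripper value outside its range is refused whole. The fingers move at their own pace and stop on an object; the grip force is fixed at half the most. Time passes only in rows, so rows that do not move let the fingers close. It gives the time, the measured TCP pose, the force, the opening and the grip force at its end, in the units of the state.
- r.sense(): the state, without advancing time (a new reading comes with each control period).
- r.capture(name): name is "scene" or "top"; returns the picture (480x640x3 uint8, blue, green, red); there is no depth.
- r.camera_params(name): a dict with "camera_matrix" (3x3 intrinsics, pixels), "k1" (the pictures are not rectified: a ray, as slopes to the right and down, at radius r is drawn at 1 + k1 r^2 times it, then the intrinsics apply), "extrinsics" (4x4, takes a point from world to camera coordinates). Camera axes: x right, y down, z forward; pixel columns grow to the right and rows downward; lengths in m; the calibration is good to about 2 mm. A picture is of the moment at which its call begins. camera_params takes no time and is no camera call.
- r.finish_job(): hands the job in; it is judged then, once.
The state is a dict: "time_s": time; "joints": joint angles; "joint_velocities": joint speeds; "effort": joint torques, N m; "tcp_pos": TCP position; "ee_rot": TCP orientation; "wrist_force": force on the tool from outside, world axes, zero at the start; "moment": the same for the moment, N m; "gripper_width": opening from 0.0 (shut) to 1.0 (fully open); "gripper_force": force on a finger pad.
Only numpy, scipy, OpenCV 4.12 (cv2) and the standard library are available. Lean on these libraries where they do the work, as an engineer would, in place of code of your own. Each camera call takes 0.05 s, during which the arm holds its last target. There are 200 camera calls.

## Working session

There is one attempt and no reset: what is moved stays moved. The work goes in short steps, Python scripts to look and compute and a tool call to move; the robot and the scene stay as the last step left them, time stands still between calls to the robot, and variables do not carry over. Pictures are saved under pics/ and viewed, at most 10 in all, crops included, and the job is handed in when it is done.

Besides the shell and the picture viewer there is one more tool, called after "Emit:" as a command line: name --argument value ..., lists and objects as JSON in quotes. drive_tool: Moves the arm, as the interface text tells. Its arguments: {"type":"object","properties":{"steps":{"type":"array"}},"required":["steps"]}

```bash
mkdir -p pics
python3 - <<'E'
from station import r
import cv2
for n in("scene","top"):
    cv2.imwrite(f"pics/{n}0.png",r.capture(n)); p=r.camera_params(n); print(n,p)
s=r.sense(); print(s["tcp_pos"],s["ee_rot"],s["time_s"])
E
```

```text
scene {'camera_matrix': array([[519.66618395,   0.        , 320.95664741],
       [  0.        , 519.66618395, 244.73307338],
       [  0.        ,   0.        ,   1.        ]]), 'k1': -0.1121731535598989, 'extrinsics': array([[ 6.70953473e-01,  7.41498872e-01,  9.27221999e-04,
        -3.95721421e-01],
       [ 5.21884902e-01, -4.71344298e-01, -7.10964628e-01,
        -2.42450512e-01],
       [-5.26742429e-01,  4.77508090e-01, -7.03227160e-01,
         1.00585743e+00],
       [ 0.00000000e+00,  0.00000000e+00,  0.00000000e+00,
         1.00000000e+00]])}
top {'camera_matrix': array([[439.77094345,   0.        , 314.64093063],
       [  0.        , 439.77094345, 230.41462655],
       [  0.        ,   0.        ,   1.        ]]), 'k1': 0.0027364616531079045, 'extrinsics': array([[ 0.02687624, -0.99962534,  0.00518122,  0.01056198],
       [-0.98953836, -0.02733927, -0.14165591,  0.55811318],
       [ 0.14174449, -0.00131984, -0.9899024 ,  0.70543386],
       [ 0.        ,  0.        ,  0.        ,  1.        ]])}
[0.14223538 0.60809607 0.24056457] [[ 9.73674322e-01 -2.27943403e-01 -3.45357824e-04]
 [-2.27943641e-01 -9.73672411e-01 -1.93193343e-03]
 [ 1.04106096e-04  1.95979610e-03 -9.99998074e-01]] 0.1
```

View pics/top0.png

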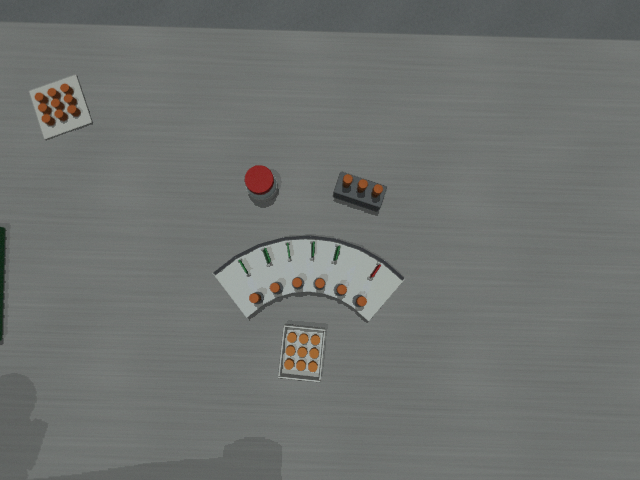

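View pics/scene0.png

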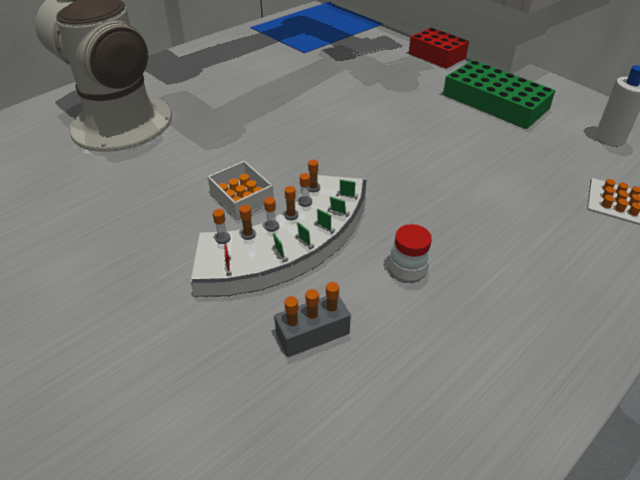

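The top view shows the segment convex away from the robot, with its corners near (215,274), (403,279), (249,319) and (369,321). Green flag 1 is at (245,268) on the left and the red flag at (375,271) on the right. I'll enlarge this area to measure it.

Run:
```python
import cv2
i=cv2.imread("pics/top0.png")[225:375,205:405]
cv2.imwrite("pics/crop0.png",cv2.resize(i,(800,600),interpolation=cv2.INTER_CUBIC))
```

```text
(no output)
```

View pics/crop0.png

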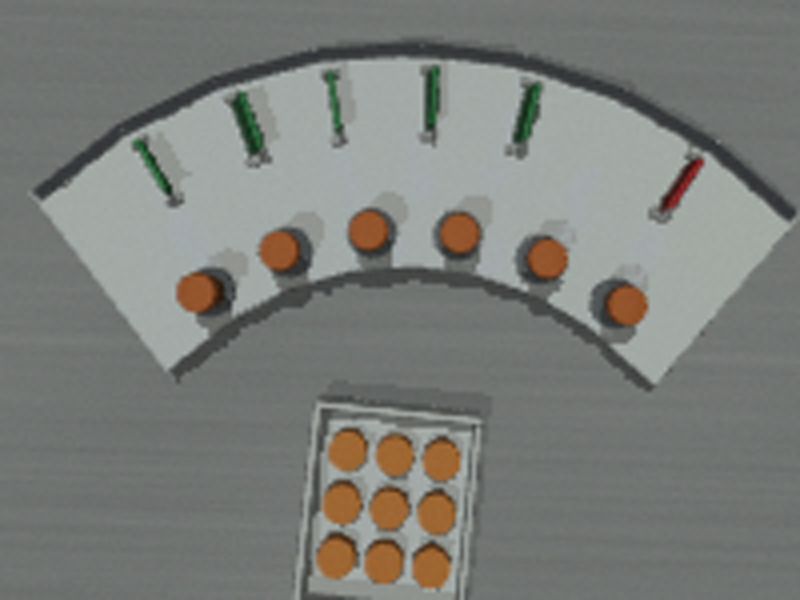

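```bash
cat > h.py <<'E'
import numpy as np
from station import r
def proj(P,n="top"):
    p=r.camera_params(n); E=p["extrinsics"]; K=p["camera_matrix"]
    c=np.atleast_2d(P)@E[:3,:3].T+E[:3,3]; s=c[:,:2]/c[:,2:]
    s=s*(1+p["k1"]*(s**2).sum(1,keepdims=True))
    return s*[K[0,0],K[1,1]]+[K[0,2],K[1,2]]
def seg(q,R,a,z):  # polar in segment -> world
    R,a,z=np.broadcast_arrays(R,a,z)
    x,y,t=q[:3]; cx,cy=x-.2*np.cos(t),y-.2*np.sin(t)
    return np.stack([cx+R*np.cos(a+t),cy+R*np.sin(a+t),z],-1)
FA=np.array([0,.2,.4,.6,.8,1.16])
E
cat > fit.py <<'E'
from h import *
from scipy.optimize import least_squares
cr=lambda a:np.array(a,float)/4+[205,225]-.375
cor=cr([(37,192),(796,216),(170,372),(654,384)])
fl=cr([(158,172),(249,128),(336,108),(431,104),(526,118),(678,183)])
cap=cr([(199,292),(281,250),(370,230),(459,233),(547,258),(627,305)])
def model(q):
    return np.vstack([proj(seg(q,np.array([.225,.225,.13,.13]),np.array([.8,-.8,.8,-.8]),.03)),
      proj(seg(q,.2,q[3]-FA,.032)), proj(seg(q,.145,q[4:10],.08))])
obs=np.vstack([cor,fl,cap])
s=least_squares(lambda q:(model(q)-obs).ravel(),[.4,0,0,.58]+list(np.linspace(.6,-.6,6)))
q=s.x; print(q.round(4)); print((model(q)-obs).round(1).tolist())
np.save("q.npy",q)
print("feet\n",seg(q,.2,q[3]-FA,.032).round(4))
# scene check
import cv2
i=cv2.imread("pics/scene0.png")
for z,c in((.032,(255,0,255)),(.062,(0,255,255))):
    for p in proj(seg(q,.2,q[3]-FA,z),"scene"): cv2.circle(i,tuple(int(v*8) for v in p),10,c,-1,shift=3)
for p in proj(seg(q,np.array([.225]*9+[.13]*9),np.tile(np.linspace(.8,-.8,9),2),.03),"scene"): cv2.circle(i,tuple(int(v*8) for v in p),10,(255,0,0),-1,shift=3)
cv2.imwrite("pics/chk.png",cv2.resize(i[130:330,180:446],None,fx=3,fy=3))
E
python3 fit.py
```

```text
[ 0.5239  0.0333 -0.0016  0.5768  0.6143  0.3679  0.1222 -0.1187 -0.3658
 -0.6148]
[[-0.4, 0.8], [0.7, 0.3], [4.7, -3.3], [-4.6, -3.1], [0.4, 0.1], [-0.8, 0.9], [0.3, 0.2], [0.0, 0.0], [-0.5, 0.1], [0.1, 1.6], [0.2, 0.3], [0.2, 0.5], [0.1, 0.7], [-0.1, 0.5], [-0.2, 0.4], [-0.1, 0.1]]
feet
 [[ 0.4917  0.1424  0.032 ]
 [ 0.51    0.1069  0.032 ]
 [ 0.5208  0.0685  0.032 ]
 [ 0.5238  0.0286  0.032 ]
 [ 0.5188 -0.011   0.032 ]
 [ 0.4906 -0.0768  0.032 ]]
```

View pics/chk.png

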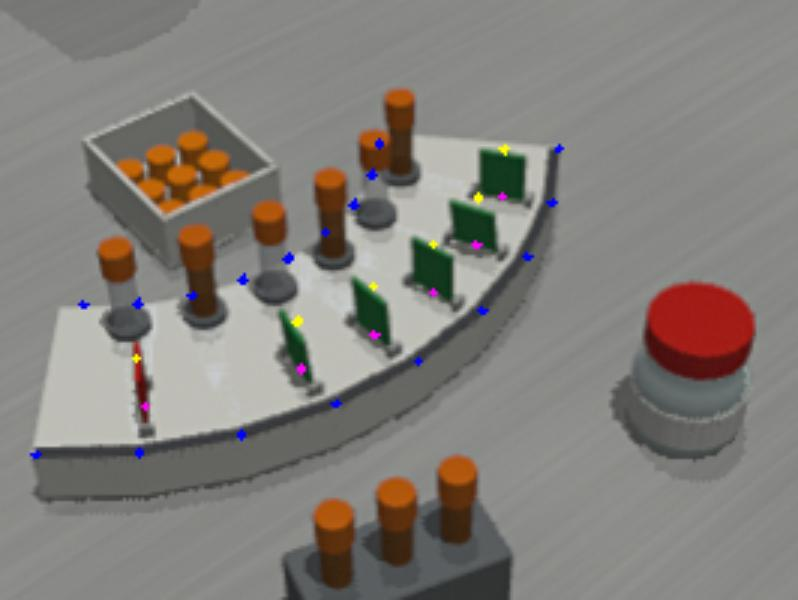

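The fitted flag feet (magenta) and tops (yellow) land on all six flags in the second camera as well. The red flag is at lower left and green flag 1 at upper right. The inner corners miss by about 5 px, so I'm dropping them from the fit. The plan is to turn the tool so its y axis is radial, then move to the start point.

```bash
sed -i 's/ret*urn np.vstack(\[proj/return np.vstack([proj/; s/(model(q)-obs).ravel()/np.delete(model(q)-obs,[2,3],0).ravel()/' fit.py; python3 fit.py | head -9
cat >> h.py <<'E'
def todo(phi,z,q=None):
    q=np.load("q.npy"); s=r.sense(); R=s["ee_rot"]; p=s["tcp_pos"]
    T=seg(q,.2,phi,z); a=phi+q[2]
    yaw=np.arctan2(R[1,1],R[0,1]); d=(yaw-(a+np.pi)+np.pi)%(2*np.pi)-np.pi
    Rt=np.array([[np.sin(a),-np.cos(a),0],[-np.cos(a),-np.sin(a),0],[0,0,-1]])
    C=seg(q,0,0,0); v=p-C
    print("t",s["time_s"],"tcp",p.round(4),"R",np.hypot(v[0],v[1]).round(4),"phi",(np.arctan2(v[1],v[0])-q[2]).round(4),"F",np.round(s["wrist_force"],2),"w",s["gripper_width"],"tilt",R[:,2].round(4))
    print("turn z",d.round(4),"then shift in target axes",((T-p)@Rt).round(4),"target",T.round(4))
E
python3 -c "
from h import *
todo(.74,.11)"
```

```text
[ 0.5247  0.0332 -0.0024  0.5776  0.6182  0.3706  0.1234 -0.1188 -0.3673
 -0.6176]
[[-0.3, 0.2], [0.7, -0.1], [4.8, -3.8], [-4.6, -3.5], [0.4, -0.3], [-0.8, 0.4], [0.3, -0.3], [0.0, -0.4], [-0.5, -0.4], [0.1, 1.1], [-0.1, -0.1], [0.0, 0.1], [0.0, 0.1], [0.0, -0.0], [0.0, -0.1], [0.1, -0.2]]
feet
 [[ 0.4925  0.1424  0.032 ]
 [ 0.5108  0.1069  0.032 ]
 [ 0.5216  0.0685  0.032 ]
 [ 0.5246  0.0287  0.032 ]
 [ 0.5197 -0.0109  0.032 ]
t 0.1 tcp [0.1422 0.6081 0.2406] R 0.6027 phi 1.8807 F [ 0.18 -0.09 -0.84] w 0.9959277955569094 tilt [-3.0e-04 -1.9e-03 -1.0e+00]
turn z 0.6032 then shift in target axes [0.5478 0.0513 0.1306] target [0.4727 0.1682 0.11  ]
```

Emit:
drive_tool --steps '[0,0,0.1,0,0,0,0,0,0,0.1,0,0,0,0,0,0,0.1,0,0,0,0,0,0,0.1,0,0,0,0,0,0,0.1,0,0,0,0,0,0,0.1,0,0,0,0,0,0,0,0.02,0.002,0,0,0,0,0,0.03,0.003,0,0,0,0,0,0.03,0.003,0,0,0,0,0,0.03,0.003,0,0]'

```text
time_s: 0.93
tcp_pos: [0.2088, 0.5187, 0.2408]
ee_rot: [[0.676, -0.737, -0.0], [-0.737, -0.676, -0.001], [0.001, 0.001, -1.0]]
wrist_force: [1.1, -0.1, 0.1]
gripper_width: 0.325
gripper_force: 0.0
```

Emit:
drive_tool --steps '[0,0,0,0.03,0.003,0,0,0,0,0,0.03,0.003,0,0,0,0,0,0.03,0.003,0,0,0,0,0,0.03,0.003,0,0,0,0,0,0.03,0.003,0,0,0,0,0,0.03,0.003,0,0,0,0,0,0.03,0.003,0,0,0,0,0,0.03,0.003,0,0,0,0,0,0.03,0.003,0,0,0,0,0,0.03,0.003,0,0]'

```text
time_s: 1.77
tcp_pos: [0.3892, 0.2769, 0.2413]
ee_rot: [[0.675, -0.738, -0.0], [-0.738, -0.675, -0.0], [-0.0, 0.001, -1.0]]
wrist_force: [0.1, -0.5, -0.4]
gripper_width: 0.007
gripper_force: 0.0
```

```bash
python3 -c "
from h import *
todo(.74,.11)"
```

```text
t 1.7667 tcp [0.3892 0.2769 0.2413] R 0.2517 phi 1.3138 F [ 0.1  -0.46 -0.4 ] w 0.0065961357913587 tilt [-5.e-04 -3.e-04 -1.e+00]
turn z 0.0036 then shift in target axes [0.1366 0.0113 0.1313] target [0.4727 0.1682 0.11  ]
```

Emit:
drive_tool --steps '[0,0,0.004,0.034,0.003,0,0,0,0,0,0.034,0.003,0,0,0,0,0,0.034,0.003,0,0,0,0,0,0.034,0.002,0,0,0,0,0,0,0,0.035,0,0,0,0,0,0,0.035,0,0,0,0,0,0,0.035,0,0,0,0,0,0,0.025,0,0,0,0,0,0,0,0,0,0,0,0,0,0,0]'

```text
time_s: 2.6
tcp_pos: [0.4718, 0.1699, 0.1108]
ee_rot: [[0.672, -0.74, -0.002], [-0.74, -0.672, -0.002], [0.0, 0.003, -1.0]]
wrist_force: [-0.0, 1.1, 0.5]
gripper_width: 0.01
gripper_force: 0.0
```

```bash
python3 -c "
from h import *
todo(.74,.0575)
import cv2
i=r.capture('scene'); cv2.imwrite('pics/pre.png',cv2.resize(i[60:330,160:480],(800,600)[:2] if 0 else None,fx=2.2,fy=2.2))"
```

```text
t 2.6 tcp [0.4718 0.1699 0.1108] R 0.2005 phi 0.7493 F [-0.04  1.1   0.46] w 0.009575177855013406 tilt [-0.0024 -0.0024 -1.    ]
turn z -0.0003 then shift in target axes [0.0019 0.0005 0.0533] target [0.4727 0.1682 0.0575]
```

View pics/pre.png

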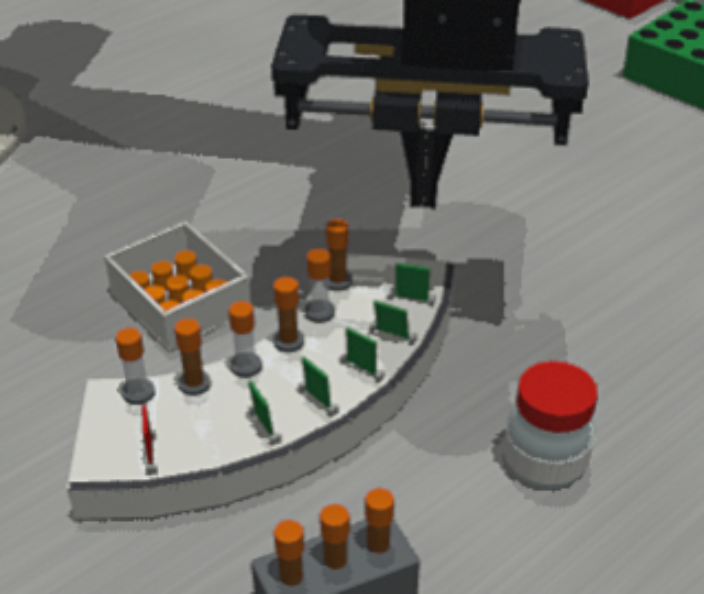

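The shut fingertips at (425,205) hang behind flag 1 and above the end of the segment, and the row is clear. Descending.

Emit:
drive_tool --steps '[0,0,0,0.002,0,0.02,0,0,0,0,0,0,0.02,0,0,0,0,0,0,0.01,0,0,0,0,0,0,0.003,0,0,0,0,0,0,0,0,0,0,0,0,0,0,0]'

```text
time_s: 3.15
tcp_pos: [0.4747, 0.1698, 0.0603]
ee_rot: [[0.673, -0.74, 0.003], [-0.74, -0.673, 0.002], [0.001, -0.004, -1.0]]
wrist_force: [0.7, 1.1, 0.1]
gripper_width: 0.003
gripper_force: 0.0
```

```bash
python3 -c "
from h import *
todo(.5776,.0575)"
```

```text
t 3.15 tcp [0.4747 0.1698 0.0603] R 0.2026 phi 0.7393 F [0.66 1.11 0.1 ] w 0.003193198588103936 tilt [ 0.0031  0.0019 -1.    ]
turn z 0.1625 then shift in target axes [ 0.0326 -0.      0.0028] target [0.4925 0.1425 0.0575]
```

```bash
cat > avg.py <<'E'
from h import *
q=np.load("q.npy");C=seg(q,0,0,0);P=[];F=[]
for k in range(6):
    r.capture("top"); s=r.sense(); P.append(s["tcp_pos"]);F.append(s["wrist_force"])
P=np.array(P);m=P.mean(0);v=m-C;R=s["ee_rot"]
print(s["time_s"],"mean",m.round(4),"sd",P.std(0).round(4),"R",np.hypot(*v[:2]).round(4),"phi",(np.arctan2(v[1],v[0])-q[2]).round(4),"yawphi",(np.arctan2(-R[1,1],-R[0,1])-q[2]).round(4),"F",np.mean(F,0).round(2))
E
python3 avg.py
```

```text
3.45 mean [0.4743 0.1694 0.0598] sd [0.0003 0.0002 0.0004] R 0.202 phi 0.7395 yawphi 0.7395 F [-0.21  0.22  0.02]
```

Emit:
drive_tool --steps '[0,0,0,0,0.002,0.002,0,0,0,0.036,0.0072,0.0001,0,0,0,0,0.036,0.0072,0.0001,0,0,0,0,0.036,0.0072,0.0001,0,0,0,0,0.036,0.0072,0.0001,0,0,0,0,0.036,0.0072,0.0001,0,0,0,0,0.036,0.0072,0.0001,0,0,0,0,0.036,0.0072,0.0001,0,0,0,0,0,0,0,0,0]'

```text
time_s: 4.2
tcp_pos: [0.5016, 0.1252, 0.0564]
ee_rot: [[0.463, -0.886, -0.0], [-0.886, -0.463, -0.0], [0.0, 0.0, -1.0]]
wrist_force: [-0.4, 0.4, -0.6]
gripper_width: 0.005
gripper_force: 0.0
```

```bash
python3 avg.py; python3 -c "
from h import *
import cv2
i=r.capture('scene'); cv2.imwrite('pics/f1.png',cv2.resize(i[110:310,180:446],None,fx=3,fy=3))"
```

```text
4.5 mean [0.5011 0.1263 0.0565] sd [0.0002 0.0004 0.    ] R 0.1992 phi 0.486 yawphi 0.4879 F [-0.07 -0.11  0.17]
```

View pics/f1.png

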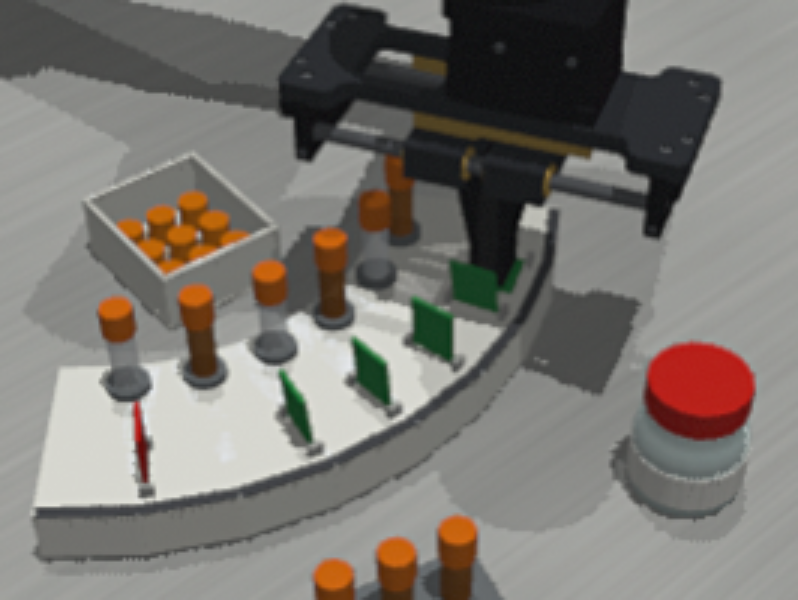

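Flag 1 now lies flat under the fingertips at (515,275). Flags 2–5 and the red flag at (142,450) still stand, and the segment hasn't moved. I'll continue the sweep.

Emit:
drive_tool --steps '[0,0,0.036,0.0072,0.0001,0,0,0,0,0.036,0.0072,0.0001,0,0,0,0,0.036,0.0072,0.0001,0,0,0,0,0.036,0.0072,0.0001,0,0,0,0,0.036,0.0072,0.0001,0,0,0,0,0.036,0.0072,0.0001,0,0,0,0,0.036,0.0072,0.0001,0,0,0,0,0.036,0.0072,0.0001,0,0,0,0,0.036,0.0072,0.0001,0,0,0,0,0.036,0.0072,0.0001,0,0]'

```text
time_s: 5.38
tcp_pos: [0.523, 0.0574, 0.0566]
ee_rot: [[0.121, -0.993, -0.0], [-0.993, -0.121, -0.0], [0.0, 0.0, -1.0]]
wrist_force: [0.9, 0.7, 0.1]
gripper_width: 0.001
gripper_force: 0.1
```

```bash
python3 avg.py
```

```text
5.6833 mean [0.5228 0.0576 0.0565] sd [0.     0.0007 0.    ] R 0.1996 phi 0.1228 yawphi 0.1278 F [ 0.01  0.08 -0.05]
```

Emit:
drive_tool --steps '[0,0,0.036,0.0072,0.0001,0,0,0,0,0.036,0.0072,0.0001,0,0,0,0,0.036,0.0072,0.0001,0,0,0,0,0.036,0.0072,0.0001,0,0,0,0,0.036,0.0072,0.0001,0,0,0,0,0.036,0.0072,0.0001,0,0,0,0,0.036,0.0072,0.0001,0,0,0,0,0.036,0.0072,0.0001,0,0,0,0,0.036,0.0072,0.0001,0,0,0,0,0,0,0,0,0]'

```text
time_s: 6.52
tcp_pos: [0.5202, -0.0075, 0.0565]
ee_rot: [[-0.201, -0.98, -0.001], [-0.98, 0.201, -0.0], [0.0, 0.001, -1.0]]
wrist_force: [-0.7, -0.3, -0.4]
gripper_width: 0.004
gripper_force: 0.1
```

```bash
python3 avg.py
```

```text
6.8167 mean [ 0.5207 -0.0064  0.0566] sd [0.0001 0.0004 0.    ] R 0.2 phi -0.1991 yawphi -0.196 F [ 0.31  0.27 -0.26]
```

Emit:
drive_tool --steps '[0,0,0.034,0.0068,0.0001,0,0,0,0,0.034,0.0068,0.0001,0,0,0,0,0.034,0.0068,0.0001,0,0,0,0,0.034,0.0068,0.0001,0,0,0,0,0,0,0,0,0,0,0,0,0,0,0,0,0,0,0,0,0,-0.01,0,0,0,0,0,0,-0.03,0,0,0,0,0,0,-0.04,0,0,0,0,0,0,-0.04,0]'

```text
time_s: 7.65
tcp_pos: [0.513, -0.0325, 0.1781]
ee_rot: [[-0.328, -0.945, -0.002], [-0.945, 0.328, -0.001], [0.001, 0.002, -1.0]]
wrist_force: [1.5, 0.9, 0.3]
gripper_width: 0.004
gripper_force: 0.0
```

Emit:
drive_tool --steps '[0,0,0,0,0,-0.04,0,0,0,0,0,0,-0.04,0,0,0,0,0,0,-0.04,0,0,0,0,0,0,0,0]'

```text
time_s: 7.98
tcp_pos: [0.5174, -0.0325, 0.307]
ee_rot: [[-0.327, -0.945, 0.019], [-0.945, 0.327, 0.001], [-0.007, -0.018, -1.0]]
wrist_force: [0.6, -0.9, 0.7]
gripper_width: 0.007
gripper_force: 0.0
```

```bash
python3 -c "
from h import *
import cv2
i=r.capture('scene'); cv2.imwrite('pics/end.png',cv2.resize(i[130:330,180:446],None,fx=3,fy=3))
print(r.sense()['time_s'])"
```

```text
8.0333
```

View pics/end.png

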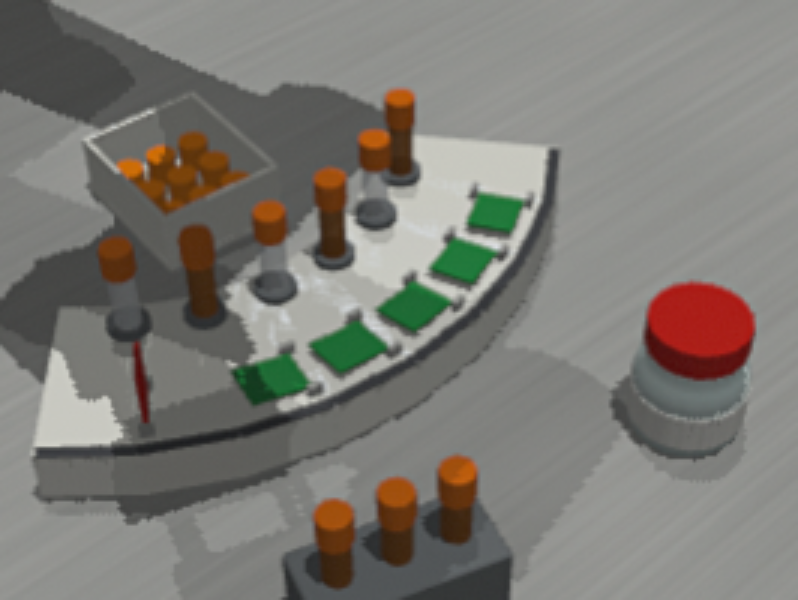

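All five green flags look flat, from (497,213) to (270,380). The red flag still stands at (140,385), and the segment, jar, tray and rack haven't moved. I'll do a quick check of the fold angle, then hand in.

Run:
```python
from h import *
q=np.load("q.npy")
for k,(u,v) in {1:(494,231),3:(402,321),5:(246,387)}.items():
    print(k,"obs",(180+u/3,130+v/3))
    a0=q[3]-FA[k-1]; c=seg(q,.2,a0,.032); t=np.array([np.sin(a0+q[2]),-np.cos(a0+q[2]),0])
    for th in (1.1,1.27,1.45,1.54): print(th,proj(c+.03*(np.sin(th)*t+[0,0,np.cos(th)]),"scene").round(1))
```

```text
1 obs (344.66666666666663, 207.0)
1.1 [[343.7 199.3]]
1.27 [[343.3 202.6]]
1.45 [[343.1 205.8]]
1.54 [[343.  207.3]]
3 obs (314.0, 237.0)
1.1 [[312.8 230.2]]
1.27 [[312.  233.4]]
1.45 [[311.5 236.6]]
1.54 [[311.4 238.1]]
5 obs (262.0, 259.0)
1.1 [[261.6 252.8]]
1.27 [[260.6 255.8]]
1.45 [[260.1 258.8]]
1.54 [[260.1 260.3]]
```

The flags I checked (1, 3 and 5) sit at about 1.45 rad or flatter. Handing in.

```bash
python3 -c "
from station import r
print(r.finish_job())"
```

```text
the job is handed in; nothing more can be done
None
```

I folded all five green flags flat in order and handed the job in at about 8 s. In the last picture the red flag still stood and the segment, jar, tray and rack looked unmoved; the hand-in returned no verdict.

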